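Balance a carved paddle on the edge in the vice

TASK

Pick up the wooden paddle and lay it gently across the edge bar held in the vice, flat side down as it lies now and squarely across the bar, and keep hold of it there for a moment while the bar takes its weight. Find its balance point by feel, then let go, so that it is left level and still, balanced on the edge alone. Leave the other things on the bench where they are.

Things in the scene. Friction and masses are not known exactly. Their poses are not given: they have to be found in the camera images.
- paddle_mid (a point): Centre of the rectangular shaft of the loose wooden paddle, half-way along and half-way up (14 mm above its flat underside). x points along the shaft to the blade, y across, z up as it lies. Shaft: 280 mm long (x -140 to +140), 22 mm wide, 28 mm high. A pommel 28 x 34 x 28 mm sits on the handle end (x -166 to -138). It lies flat on the bench at the start.
- paddle: The same paddle as a whole, 0.2 to 0.37 kg; origin on the underside, 14 mm below the shaft's centre, same axes. A weight of unknown size is hidden in the blade: the balance point lies somewhere between 10 and 90 mm from the shaft's centre towards the blade, on the shaft's middle line, and must be found by feel.
- blade: The paddle's rounded blade, fixed to the shaft, same origin and axes as the whole paddle: 75 mm wide, 18 mm thick, from x +133 to +243 mm, its underside flush with the shaft's.
- edge_top (a point): Middle of the top of the edge bar: a brass-topped bar clamped upright in the vice. x is level, across the bar (the way the paddle's shaft should lie, blade either way), y along the bar, z up. The flat top is 10 mm wide (x), 80 mm long (y), 152 mm above the bench. The paddle stays level only if its balance point is over this flat, within 5 mm of its middle line; else it tips.
- edge: The edge bar as a fixed body; origin on the bench straight below the middle of its top, same axes. It stands 38 mm above the vice's jaws.
- vise: Grey bench vice, bolted down; origin and axes as the edge bar's. Jaws 100 mm long (y), 80 mm over both (x), tops 114 mm above the bench. It reaches 105 mm from the bar in -x (screw handle) and 80 mm in +x.
- offcut: Bystander, to be left alone: dark wood offcut block 70 x 35 x 30 mm; origin under it on the bench.
- mug: Bystander, to be left alone: blue mug, 72 mm across, 85 mm high; origin under it on the bench.
- jar: Bystander, to be left alone: amber jar, 64 mm across, 80 mm high; origin under it on the bench.
- rasp: Bystander, to be left alone: steel rasp with a wooden handle, about 300 mm long; origin under it on the bench.
- mallet: Bystander, to be left alone: carver's wooden mallet, about 300 mm long, 65 mm high; origin under it on the bench.
- screwdriver: Bystander, to be left alone: screwdriver with an orange handle; origin under it on the bench.
- glue: Bystander, to be left alone: white glue bottle, 60 mm across, 150 mm high; origin under it on the bench.

How it is judged:
On the way, in this order (a step that is already met when the one before it is completed fails the run):
1. the paddle is lifted well clear of the bench (height (world z) of paddle_mid above 0.06 m), for 0.1 s.
2. the paddle, still held, bears on the edge bar with a good part of its weight for half a second (contact force between paddle and edge above 0.8 N and contact force between the fingers and paddle above 0.5 N), for 0.5 s.
At the end, for the whole second after the job is handed in: The paddle lies flat side down on the edge bar alone, level within 0.07 rad (4 degrees), square across the bar within 0.3 rad (17 degrees), with its shaft's centre 6 to 22 mm above the bar's top, bearing on the bar with more than 1.2 N, and at rest (below 20 mm/s and 0.1 rad/s) (angle between paddle_mid's own z axis and vertical below 0.07 rad and angle between the x axis of paddle_mid and the x axis of edge_top, either way round below 0.3 rad and z of paddle_mid in the frame of edge_top between 0.006 and 0.022 m and contact force between paddle and edge above 1.2 N and linear speed of paddle below 0.02 m/s and angular speed of paddle below 0.1 rad/s); the robot touches nothing.
It fails at once if the paddle is pressed or dropped on the edge bar with more than 20 N (contact force between paddle and edge above 20 N).
It fails at once if a bystander is moved by more than 30 mm (distance of any of offcut, mug, jar, rasp, mallet, screwdriver, glue from where it was at the start of the episode above 0.03 m).
It also fails if it takes over 72 s, if anything falls off the work surface, if the arm or the gripper's body presses on something with over 40 N, if the wrist force passes 120 N, or if a joint passes its speed limit or range.

ROBOT

A 7-joint arm with a two-finger parallel gripper is mounted at the origin on the work surface. World frame = base frame: x ahead of the robot, y to its left, z up, the work surface at z = 0. Lengths are in m, angles in rad, forces in N, time in s.
With the tool pointing down it reaches from about 0.35 to 0.9 m from the base axis. Payload 19.9 kg.
Tool frame: the origin (TCP) lies midway between the tips of the shut fingers; the grasp point (between the pads) lies robot.hold_point_z behind it (robot.hold_point_z is the distance from the TCP to the grasp point, in m); z points along the fingers, y is the direction in which the jaws open and shut (so a half turn about z gives the same grasp; the last joint's range is limited). The gripper opens to 94 mm and grips with 3 to 60 N. Pads are 16 mm wide; open, the fingers measure 119 mm over their backs; the gripper's body (75 mm by 177 mm) begins 78 mm behind the grasp point.
Start: joints at [-1.26, 0.417, -0.01, 1.614, 0.005, 1.111, -0.053], TCP at [0.215, 0.587, 0.205] pointing down, gripper open.
Joint ranges: [-2.81, 2.81], [-0.39, 2.02], [-1.27, 1.25], [0.06, 2.57], [-1.19, 4.33], [0.19, 2], [-2.82, 2.82]. Speed limits (rad/s): [1.89, 1.89, 2.39, 2.39, 3.01, 3.01, 3.01].

INTERFACE

Orientations are given as a 3x3 rotation matrix whose columns are the frame's x, y, z axes.
In Python, from workcell import get_state, eyes, ticket, recognise, robot gives the robot as it stands. The module is installed in compiled form; this text tells all that it offers.
- The arm moves only by the tool arm_command, never from a script. Its arguments are lists of equal length, an entry for each row: "claw": the opening in per cent of the stroke, from 0 (shut) to 100 (fully open); "dp": the shift along the world's x, y, z in cm, a list of three; "turn": the turn about the world's z in degrees. In form: {"claw": [claw, ...], "dp": [[x, y, z], ...], "turn": [turn, ...]}. A call has exactly 8 rows; each row is the pose to reach, as a shift and turn from the pose measured when the call began; what a row does not reach only later rows make up. A row lasts 1/12 s, in which the tool goes at most 41.7 mm and 7.16 degrees, less where a joint would pass 70% of its speed; a pose out of reach is approached as far as the arm can. A call with a gripper value outside its range is refused whole. The fingers move at their own pace and stop on an object; the grip force is fixed at half the most. Time passes only in rows, so rows that repeat a pose let the fingers close, or fill a call up. It gives the time, the measured TCP pose, the force and the opening at its end, in the units of the state.
- get_state(): the state, without advancing time (a new reading comes with each control period).
- eyes.capture(name): name is "scene" or "side" or "wrist"; returns a dict with "pixels" (480x640x3 uint8, red, green, blue), "fx", "fy", "cx", "cy" (pixels), "dist" ([k1, k2, p1, p2, k3] as OpenCV has them; the pictures are not rectified), "eye" and "attitude" of the camera in the world. Camera axes: x right, y up, looking along -z (the intrinsics and any distortion apply to the point x, -y, -z); pixel columns grow to the right and rows downward; lengths in m; the calibration is good to about 2 mm. A picture is of the moment at which its call begins. There is no depth.
- ticket.job_done(): hands the job in, once; it reports no verdict.
Trained networks look in a picture, given as the dict that the camera call returned (one of the last four; its "shot" number tells which), for a name from the list of things; names that differ only in an ending like _2 or _b are one class to them, and where a whole thing is asked for, a point or a joint stands for the part that bears it (a point fixed in the world has none). Each returns a list of dicts, best first, with "conf" (0 to 1); they miss things now and then, are a little off and sometimes report something else, mostly with a low value. They report only what shows in the picture. A call takes as long as a camera call.
- recognise(thing, picture): "point" ([row, column] in pixels, amid what is visible of it).
The state is a dict: "clock": time; "joint_pos": joint angles; "joint_velocities": joint speeds; "joint_torque": joint torques, N m; "eef_pos": TCP position; "eef_rot": TCP orientation; "wrist_force": force on the tool from outside, world axes, zero at the start; "wrist_torque": the same for the moment, N m; "gripper_width": finger opening in m.
Only numpy, scipy, OpenCV 4.12 (cv2) and the standard library are available. Lean on these libraries where they do the work, as an engineer would, in place of code of your own. Each camera call takes 0.05 s, during which the arm holds its last target.

## Working session

There is one attempt and no reset: what is moved stays moved. The work goes in short steps, Python scripts to look and compute and a tool call to move; the robot and the scene stay as the last step left them, time stands still between calls to the robot, and variables do not carry over. Pictures are saved under pics/ and viewed, and the job is handed in when it is done.

Besides the shell and the picture viewer there is one more tool, called after ">>>" as name(argument=value, ...), one argument or row to a line, values as JSON. arm_command: Moves the arm, as the interface text tells. Its arguments: {"type":"object","properties":{"claw":{"type":"array"},"dp":{"type":"array"},"turn":{"type":"array"}},"required":["claw","dp","turn"]}

```bash
mkdir -p pics; ls
cat > h.py <<'E'
import numpy as np, cv2
from workcell import get_state, eyes, ticket, recognise, robot
def save(p,n): cv2.imwrite('pics/'+n+'.png', p['pixels'][:,:,::-1])
def K(p): return np.array([[p['fx'],0,p['cx']],[0,p['fy'],p['cy']],[0,0,1.]])
def ray(p,rc):
    u=cv2.undistortPoints(np.array([[[rc[1],rc[0]]]],float),K(p),np.array(p['dist'],float))[0,0]
    d=np.array(p['attitude'])@np.array([u[0],-u[1],-1.]); return np.array(p['eye']),d
def onz(p,rc,z):
    e,d=ray(p,rc); return e+d*(z-e[2])/d[2]
def tri(pr):
    A=np.zeros((3,3));b=np.zeros(3)
    for p,rc in pr:
        e,d=ray(p,rc); d=d/np.linalg.norm(d); M=np.eye(3)-np.outer(d,d); A+=M;b+=M@e
    return np.linalg.solve(A,b)
def proj(p,X):
    X=np.atleast_2d(np.array(X,float)); c=(X-np.array(p['eye']))@np.array(p['attitude']); c=c*[1,-1,-1]
    q=cv2.projectPoints(c,np.zeros(3),np.zeros(3),K(p),np.array(p['dist'],float))[0][:,0]; return q[:,::-1]
E
python3 - <<'E'
from h import *
s=get_state()
for k in s: print(k,np.round(s[k],3).tolist())
print(robot.hold_point_z)
for n in ['scene','side','wrist']:
    p=eyes.capture(n); save(p,n+'0'); print(n,p['fx'],np.round(p['eye'],3),p['shot'])
    for t in ['paddle','paddle_mid','blade','edge','edge_top','vise']:
        print(t,[(np.round(r['point']).tolist(),round(r['conf'],2)) for r in recognise(t,p)[:3]])
E
```

```text
pics
clock 0.0
joint_pos [-1.261, 0.418, -0.01, 1.614, 0.005, 1.111, -0.053]
joint_velocities [0.002, -0.001, 0.001, 0.0, 0.001, 0.001, -0.002]
joint_torque [0.001, -85.129, 0.639, -42.597, -0.049, 0.019, 0.0]
eef_pos [0.215, 0.586, 0.205]
eef_rot [[-0.939, 0.345, -0.0], [0.345, 0.939, -0.001], [-0.0, -0.001, -1.0]]
wrist_force [-0.429, -0.33, -0.321]
wrist_torque [0.058, 0.003, 0.006]
gripper_width 0.094
0.0188
scene 589.4726115515898 [1.223 0.73  1.343] 1
paddle [([221.0, 278.0], 0.83), ([334.0, 528.0], 0.2)]
paddle_mid [([224.0, 275.0], 0.77)]
blade [([235.0, 244.0], 0.93)]
edge [([275.0, 398.0], 0.68)]
edge_top [([275.0, 401.0], 0.54)]
vise [([292.0, 395.0], 0.85)]
side 607.3397506219184 [-0.166 -1.047  1.271] 2
paddle [([313.0, 352.0], 0.96)]
paddle_mid [([311.0, 355.0], 0.86), ([438.0, 379.0], 0.44)]
blade [([302.0, 396.0], 0.92)]
edge [([205.0, 260.0], 0.84), ([226.0, 260.0], 0.19)]
edge_top [([204.0, 257.0], 0.81)]
vise [([225.0, 261.0], 0.77)]
wrist 365.1613350910364 [0.142 0.614 0.384] 3
paddle []
paddle_mid []
blade []
edge []
edge_top []
vise []
```

View pics/scene0.png

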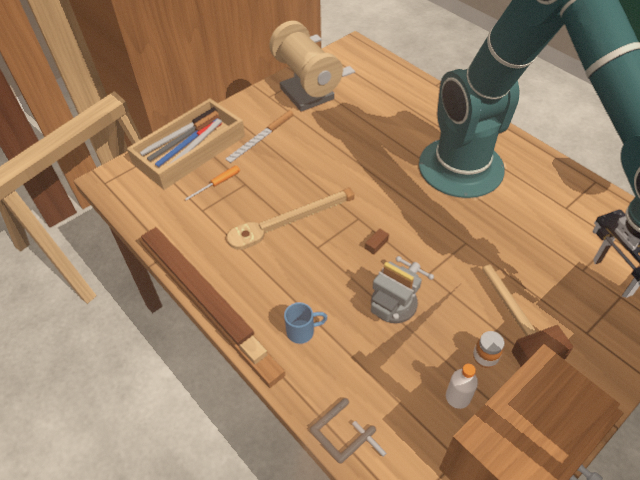

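View pics/side0.png

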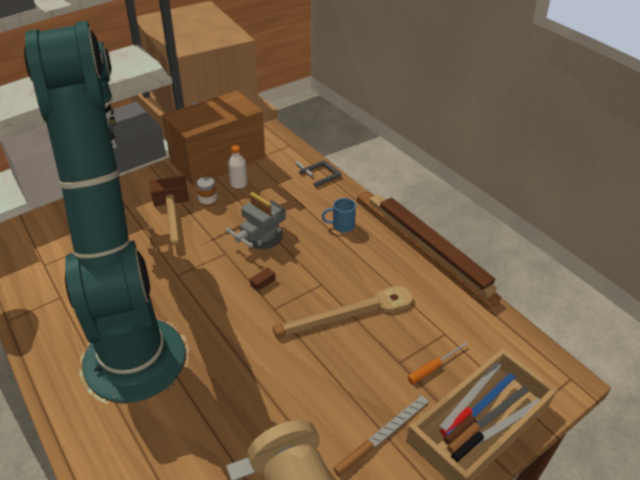

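The paddle runs from the blade at about (row 235, col 244) to the pommel at (195, 350) in the scene view. The brass bar is at about (272, 399). I'll zoom in for precise edges.

Run:
```python
import cv2
a=cv2.imread('pics/scene0.png'); b=cv2.imread('pics/side0.png')
def cr(i,r0,r1,c0,c1,f,n): cv2.imwrite('pics/'+n+'.png',cv2.resize(i[r0:r1,c0:c1],None,fx=f,fy=f,interpolation=cv2.INTER_CUBIC))
cr(a,250,330,350,450,8,'z1'); cr(b,180,260,220,310,8,'z2'); cr(a,180,255,220,360,5.7,'z3'); cr(b,280,345,265,420,5.1,'z4')
```

```text
(no output)
```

View pics/z1.png

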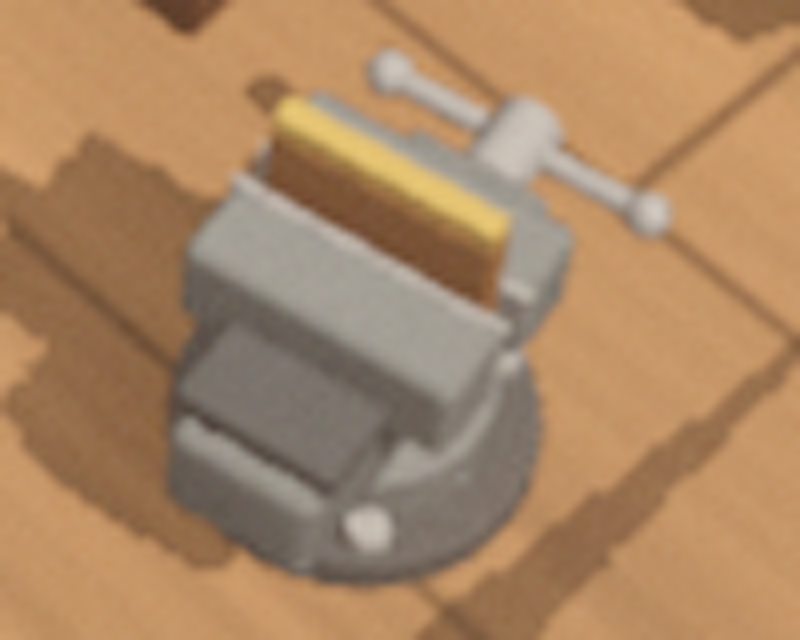

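View pics/z2.png

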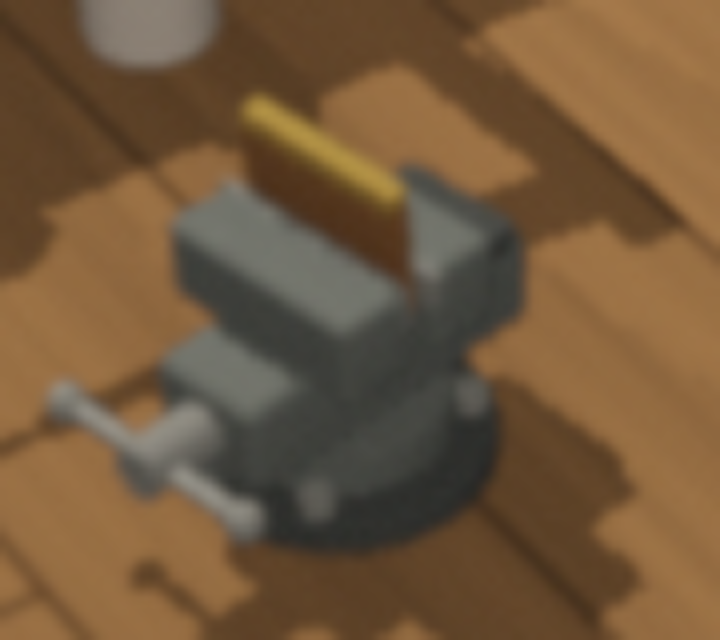

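View pics/z3.png

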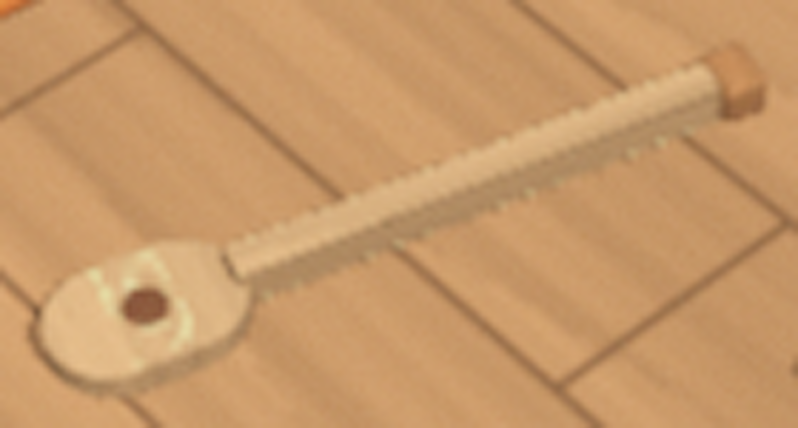

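View pics/z4.png

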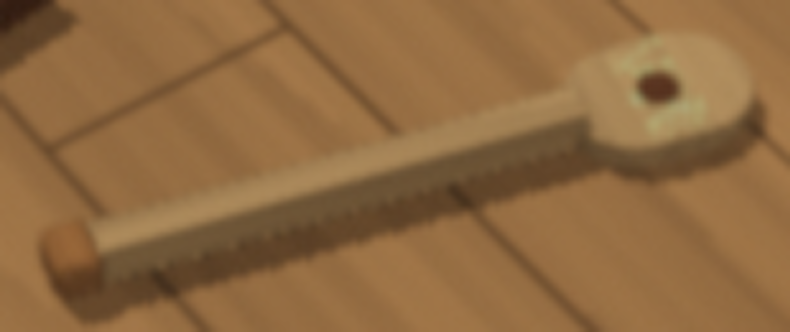

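```bash
cat > m.py <<'E'
from h import *
a=eyes.capture('scene'); b=eyes.capture('side')
def A(r,c,f,r0,c0): return (r/f+r0-.5+.5/f, c/f+c0-.5+.5/f)
e1=A(168,392,8,250,350); e2=A(150,325,8,180,220)
print('edge z', onz(a,e1,.152), onz(b,e2,.152), tri([(a,e1),(b,e2)]))
L=[A(109,282,8,250,350),A(227,501,8,250,350)]; M=[A(109,252,8,180,220),A(192,402,8,180,220)]
for p,q in((a,L),(b,M)):
    P=[onz(p,x,.152) for x in q]; d=P[1]-P[0]; print('bar',np.round(P,3).tolist(),np.linalg.norm(d),np.degrees(np.arctan2(d[1],d[0])))
bl=[A(260,236,5.7,180,220),A(74,712,5.7,180,220)]; sb=[A(105,582,5.1,280,265),A(235,97,5.1,280,265)]
for p,q in((a,bl),(b,sb)):
    P=[onz(p,x,.028) for x in q]; d=P[0]-P[1]; print('shaft',np.round(P,4).tolist(),np.linalg.norm(d),np.degrees(np.arctan2(d[1],d[0])), P[1]+d/np.linalg.norm(d)*.138)
E
python3 m.py
```

```text
edge z [0.53213136 0.2115255  0.152     ] [0.53006281 0.20841941 0.152     ] [0.53115059 0.2106377  0.15011422]
bar [[0.541, 0.173, 0.152], [0.524, 0.249, 0.152]] 0.07853993709425752 102.8056387300201
bar [[0.521, 0.246, 0.152], [0.54, 0.171, 0.152]] 0.07769355864494631 -75.4718408820846
shaft [[0.6377, -0.2245, 0.028], [0.3701, -0.1545, 0.028]] 0.27659702451503604 -14.643286517637144 [ 0.50359521 -0.18942812  0.028     ]
shaft [[0.6364, -0.2292, 0.028], [0.3715, -0.154, 0.028]] 0.27532142574293667 -15.841992085431924 [ 0.50429961 -0.19171747  0.028     ]
```

>>> arm_command(
  claw=[100, 100, 100, 100, 100, 100, 100, 100],
  dp=[
    [0.5, -2, 2],
    [2, -5.5, 3],
    [3.5, -9, 3],
    [5, -12.5, 3],
    [6.5, -16, 3],
    [8, -19.5, 3],
    [9.5, -23, 3],
    [11, -26.5, 3],
  ],
  turn=[0, 1, 2, 3, 4, 5, 5, 5],
)

```text
clock: 1.82
eef_pos: [0.3257, 0.3199, 0.2356]
eef_rot: [[-0.965, 0.261, 0.0], [0.261, 0.965, 0.0], [-0.0, 0.001, -1.0]]
wrist_force: [1.6, 1.3, 0.1]
gripper_width: 0.094
```

>>> arm_command(
  claw=[100, 100, 100, 100, 100, 100, 100, 100],
  dp=[
    [1.5, -3.5, 0],
    [3, -7, 0],
    [4.5, -10.5, 0],
    [6, -14, 0],
    [7.5, -17.5, 0],
    [9, -21, 0],
    [10.5, -24.5, 0],
    [12, -28, 0],
  ],
  turn=[0, 0, 0, 0, 0, 0, 0, 0],
)

```text
clock: 2.48
eef_pos: [0.4461, 0.0381, 0.236]
eef_rot: [[-0.965, 0.261, 0.001], [0.261, 0.965, 0.001], [-0.001, 0.001, -1.0]]
wrist_force: [1.3, 0.3, 0.9]
gripper_width: 0.0937
```

>>> arm_command(
  claw=[100, 100, 100, 100, 100, 100, 100, 100],
  dp=[
    [1.5, -3.5, -1],
    [3, -7, -3],
    [4.5, -10.5, -5],
    [6, -14, -7],
    [7.5, -17.5, -9],
    [9, -21, -10],
    [10.5, -24.2, -10],
    [10.5, -24.2, -10],
  ],
  turn=[0, 0, 0, 0, 0, 0, 0, 0],
)

```text
clock: 3.15
eef_pos: [0.5516, -0.2109, 0.1351]
eef_rot: [[-0.964, 0.267, 0.0], [0.267, 0.964, -0.002], [-0.001, -0.002, -1.0]]
wrist_force: [-0.1, -0.6, 0.4]
gripper_width: 0.0941
```

Run:
```python
from h import *
p=eyes.capture('wrist'); save(p,'w1'); s=get_state(); print(s['eef_pos'],s['clock'])
c,sn=np.cos(np.radians(-15.2)),np.sin(np.radians(-15.2))
def P(x,y,z): return [.504+x*c-y*sn,-.1905+x*sn+y*c,z]
im=p['pixels'][:,:,::-1].copy()
for X in [(-.14,.011,.028),(-.14,-.011,.028),(.14,.011,.028),(.14,-.011,.028),(.243,0,.018),(0,.011,.028),(0,-.011,.028),(.05,.011,.028),(.05,-.011,.028)]:
    r,cc=proj(p,P(*X))[0]
    if abs(r)<2000 and abs(cc)<2000: cv2.circle(im,(int(cc),int(r)),3,(255,0,0),-1)
cv2.imwrite('pics/w1o.png',im)
```

```text
[ 0.55105092 -0.20779575  0.13528365] 3.2
```

View pics/w1o.png

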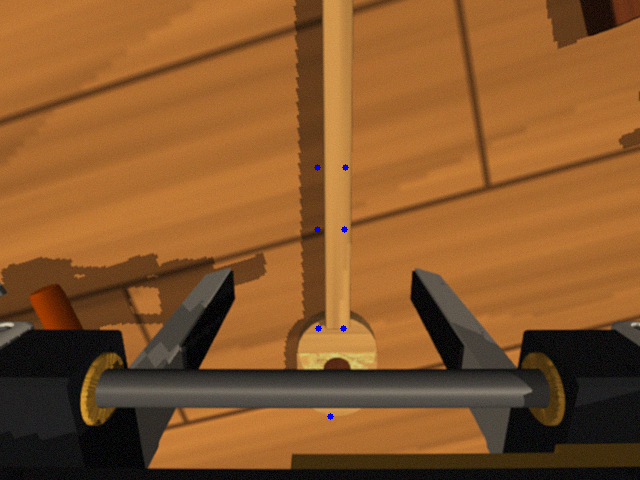

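Run:
```python
from h import *
p=eyes.capture('wrist'); p=eyes.capture('wrist'); s=get_state(); save(p,'w2'); print(s['eef_pos'],np.round(s['eef_rot'],3).tolist(),s['clock'])
im=p['pixels'][:,:,::-1].astype(float)
for r in (60,120,180,240,280): print(r,[int(v) for v in p['pixels'][r,290:370:2].sum(1)])
q=p['pixels'].copy()
cv2.imwrite('pics/w2z.png',cv2.resize(q[100:340,260:420,::-1],None,fx=2.5,fy=2.5))
np.save('w2.npy',p,allow_pickle=True)
```

```text
[ 0.55090346 -0.20394465  0.13568612] [[-0.965, 0.262, 0.0], [0.262, 0.965, 0.001], [-0.0, 0.001, -1.0]] 3.3
60 [270, 191, 176, 182, 171, 165, 161, 169, 170, 170, 147, 181, 173, 282, 416, 428, 428, 446, 435, 429, 435, 423, 412, 397, 388, 379, 380, 342, 304, 314, 309, 309, 319, 317, 314, 327, 329, 327, 317, 327]
120 [289, 210, 199, 192, 192, 187, 217, 182, 190, 200, 181, 200, 190, 210, 396, 431, 426, 432, 425, 432, 412, 426, 413, 408, 397, 386, 373, 328, 308, 314, 305, 316, 303, 295, 315, 304, 295, 304, 308, 306]
180 [351, 313, 196, 215, 196, 209, 218, 207, 198, 206, 205, 212, 211, 196, 336, 416, 438, 428, 430, 429, 423, 422, 418, 425, 412, 401, 369, 321, 309, 318, 324, 325, 330, 331, 323, 330, 322, 318, 313, 312]
240 [196, 196, 187, 132, 107, 118, 144, 131, 135, 167, 177, 171, 188, 191, 282, 421, 421, 423, 423, 407, 405, 422, 421, 400, 390, 375, 359, 297, 327, 346, 320, 332, 331, 311, 331, 331, 323, 324, 343, 337]
280 [352, 332, 354, 302, 188, 190, 208, 201, 200, 201, 184, 186, 197, 190, 238, 398, 411, 422, 406, 394, 402, 404, 406, 410, 436, 442, 407, 342, 351, 332, 354, 360, 361, 355, 344, 352, 348, 346, 344, 353]
```

View pics/w2z.png

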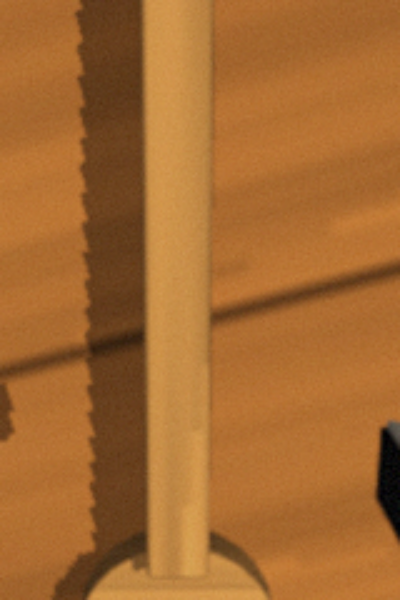

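Run:
```python
from h import *
p=np.load('w2.npy',allow_pickle=True).item()
T=np.array([0.5509,-0.2039]); xa=np.array([.9655,-.2605]); ya=np.array([.2605,.9655])
for rc in [(60,330.3),(180,330.5),(280,331),(330,330.9),(180,317.7),(180,343)]:
    X=onz(p,rc,.028)[:2]-T; print(rc,np.round([X@xa,X@ya],4))
```

```text
(60, 330.3) [-0.1275  0.005 ]
(180, 330.5) [-0.0412  0.0054]
(280, 331) [0.0432 0.006 ]
(330, 330.9) [0.0906 0.0061]
(180, 317.7) [-0.0412 -0.0046]
(180, 343) [-0.0411  0.0151]
```

Run:
```python
from h import *
p=np.load('w2.npy',allow_pickle=True).item()
T=np.array([0.5509,-0.2039,.1357]); xa=np.array([.9655,-.2605,0]); ya=np.array([.2605,.9655,0])
for d in (-.047,0,.047): print(proj(p,T+d*ya), proj(p,T+d*ya+.0188*np.array([0,0,1])))
p=eyes.capture('wrist'); s=get_state(); print(s['eef_pos']); save(p,'w3')
for k in (60,180,280): 
    g=p['pixels'][k,290:370].sum(1).astype(int); print(g[20:34],g[44:62])
cv2.imwrite('pics/w3z.png',cv2.resize(p['pixels'][240:480,:,::-1],(800,300)))
a=eyes.capture('scene'); b=eyes.capture('side')
c,sn=np.cos(np.radians(-15.1)),np.sin(np.radians(-15.1))
for n,q in (('a',a),('b',b)):
    im=q['pixels'][:,:,::-1].copy(); im=cv2.resize(im,None,fx=4,fy=4,interpolation=cv2.INTER_CUBIC)
    for X in [(-.138,.011,.028),(-.138,-.011,.028),(.14,.011,.028),(.14,-.011,.028),(.243,0,.018),(0,.011,.028),(0,-.011,.028)]:
        for off,col in ((0,(255,0,0)),(.0056,(0,0,255))):
            y=X[1]+off
            r,cc=proj(q,[.504+X[0]*c-y*sn,-.1905+X[0]*sn+y*c,X[2]])[0]
            cv2.circle(im,(int(cc*4+1.5),int(r*4+1.5)),2,col,-1)
    if n=='a': im=im[720:1040,860:1440]
    else: im=im[1100:1400,1060:1680]
    cv2.imwrite('pics/o_%s.png'%n,im)
```

```text
[[284.74850732 235.72353491]] [[300.65914528 226.80284245]]
[[284.54745904 324.50465105]] [[300.46170073 324.72980514]]
[[284.26224472 413.32161515]] [[300.13008261 422.69918675]]
[ 0.55101296 -0.20308215  0.13593375]
[177 176 181 197 269 364 418 435 431 424 436 429 430 431] [395 387 396 380 380 366 368 376 335 312 279 298 317 316 330 327 330 328]
[200 218 181 206 206 232 327 389 430 425 412 427 447 425] [406 392 397 402 398 391 376 356 320 307 321 325 325 310 320 311 311 313]
[195 181 198 196 203 188 220 300 397 428 414 422 425 417] [434 440 437 438 444 417 410 368 338 351 336 348 346 341 355 340 344 343]
```

View pics/w3z.png

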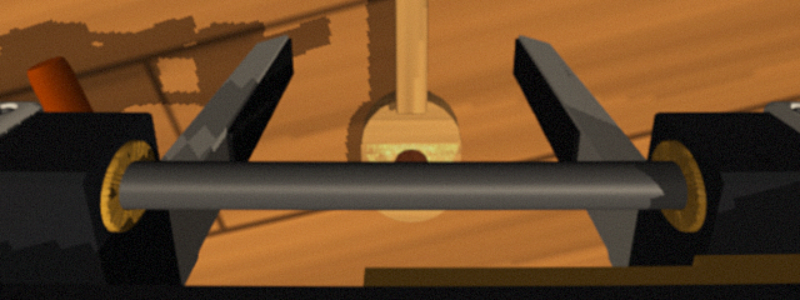

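View pics/o_a.png

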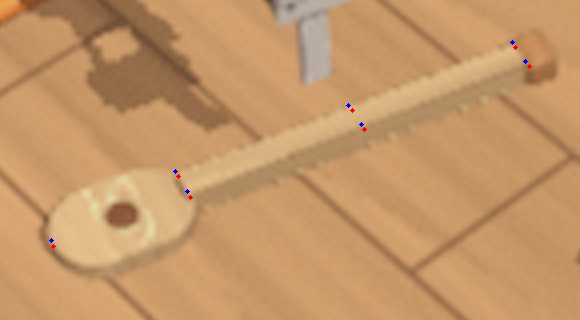

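View pics/o_b.png

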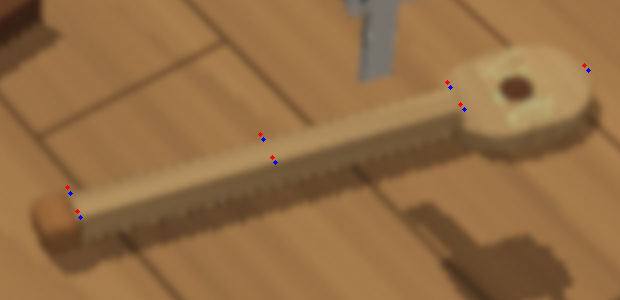

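>>> arm_command(
  claw=[100, 100, 100, 100, 100, 100, 100, 100],
  dp=[
    [0.1, 0.4, -2],
    [0.1, 0.4, -5],
    [0.1, 0.4, -8],
    [0.1, 0.4, -10.5],
    [0.1, 0.4, -12.5],
    [0.1, 0.4, -13.2],
    [0.1, 0.4, -13.2],
    [0.1, 0.4, -13.2],
  ],
  turn=[0, 0, 0, 0, 0, 0, 0, 0],
)

```text
clock: 4.12
eef_pos: [0.5527, -0.1983, 0.0052]
eef_rot: [[-0.966, 0.259, 0.002], [0.259, 0.966, 0.001], [-0.002, 0.002, -1.0]]
wrist_force: [0.4, 0.2, 1.0]
gripper_width: 0.094
```

```bash
cat > ft.py <<'E'
from h import *
import sys
def ft(n=10):
    F=[];M=[]
    for i in range(n):
        eyes.capture('wrist'); s=get_state(); F.append(s['wrist_force']); M.append(s['wrist_torque'])
    F=np.array(F);M=np.array(M)
    print('clock',s['clock'],'eef',np.round(s['eef_pos'],4),'w',round(s['gripper_width'],4))
    print('tilt', np.round(np.array(s['eef_rot'])[:,2],4),'yaw y',np.degrees(np.arctan2(s['eef_rot'][1][1],s['eef_rot'][0][1])))
    print('F',F.mean(0).round(3),F.std(0).round(3)); print('M',M.mean(0).round(4),M.std(0).round(4)); return F.mean(0),M.mean(0)
if __name__=='__main__': ft(int(sys.argv[1]))
E
python3 ft.py 12
```

```text
clock 4.7167 eef [ 0.5522 -0.1986  0.0043] w 0.0941
tilt [ 0.0016  0.0016 -1.    ] yaw y 74.94680369599024
F [0.106 0.01  0.004] [0.359 0.671 0.333]
M [-0.0067  0.0008 -0.007 ] [0.0355 0.023  0.0356]
```

>>> arm_command(
  claw=[0, 0, 0, 0, 0, 0, 0, 0],
  dp=[
    [0, 0, 0],
    [0, 0, 0],
    [0, 0, 0],
    [0, 0, 0],
    [0, 0, 0],
    [0, 0, 0],
    [0, 0, 0],
    [0, 0, 0],
  ],
  turn=[0, 0, 0, 0, 0, 0, 0, 0],
)

```text
clock: 5.38
eef_pos: [0.5522, -0.1986, 0.0043]
eef_rot: [[-0.966, 0.26, 0.002], [0.26, 0.966, 0.002], [-0.001, 0.002, -1.0]]
wrist_force: [-0.2, -0.6, 0.3]
gripper_width: 0.0441
```

>>> arm_command(
  claw=[0, 0, 0, 0, 0, 0, 0, 0],
  dp=[
    [0, 0, 0],
    [0, 0, 0.5],
    [0, 0, 1],
    [0, 0, 2],
    [0, 0, 3],
    [0, 0, 4.5],
    [0, 0, 6],
    [0, 0, 8],
  ],
  turn=[0, 0, 0, 0, 0, 0, 0, 0],
)

```text
clock: 6.05
eef_pos: [0.5517, -0.1984, 0.0852]
eef_rot: [[-0.966, 0.26, 0.001], [0.26, 0.966, 0.002], [-0.0, 0.002, -1.0]]
wrist_force: [0.7, -0.8, -2.6]
gripper_width: 0.0217
```

>>> arm_command(
  claw=[0, 0, 0, 0, 0, 0, 0, 0],
  dp=[
    [0, 0, 2],
    [0, 0, 4.5],
    [0, 0, 7.5],
    [0, 0, 9],
    [0, 0, 10.5],
    [0, 0, 11],
    [0, 0, 11],
    [0, 0, 11],
  ],
  turn=[0, 0, 0, 0, 0, 0, 0, 0],
)

```text
clock: 6.72
eef_pos: [0.5514, -0.1983, 0.195]
eef_rot: [[-0.966, 0.26, 0.0], [0.26, 0.966, 0.002], [0.0, 0.002, -1.0]]
wrist_force: [-0.4, 0.8, -2.4]
gripper_width: 0.0218
```

Run:
```python
from ft import *
ft(40)
a=eyes.capture('scene'); b=eyes.capture('side'); save(a,'a2'); save(b,'b2')
im=np.hstack([cv2.resize(a['pixels'][80:320,140:460,::-1],(400,300)),cv2.resize(b['pixels'][150:390,220:540,::-1],(400,300))]); cv2.imwrite('pics/ab2.png',im)
```

```text
clock 8.7167 eef [ 0.5517 -0.1985  0.1952] w 0.0219
tilt [ 7.0e-04  1.8e-03 -1.0e+00] yaw y 74.94372573251013
F [-0.127 -0.01  -3.091] [0.583 0.493 0.539]
M [0.018  0.0689 0.0066] [0.0331 0.0321 0.0353]
```

View pics/ab2.png

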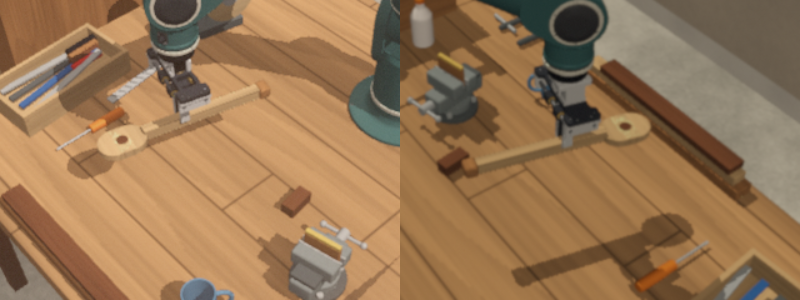

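Run:
```python
from h import *
a=cv2.imread('pics/a2.png'); b=cv2.imread('pics/b2.png')
def cr(i,r0,r1,c0,c1,f,n): cv2.imwrite('pics/'+n+'.png',cv2.resize(i[r0:r1,c0:c1],None,fx=f,fy=f,interpolation=cv2.INTER_CUBIC))
cr(a,140,215,210,365,5,'z5'); cr(b,230,300,260,435,4.5,'z6')
```

```text
(no output)
```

View pics/z5.png

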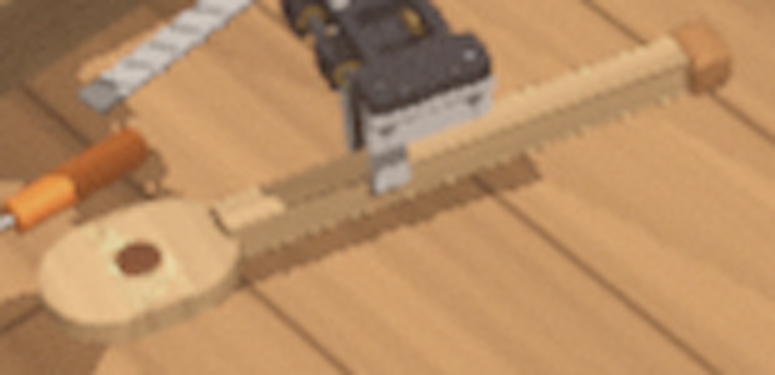

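View pics/z6.png

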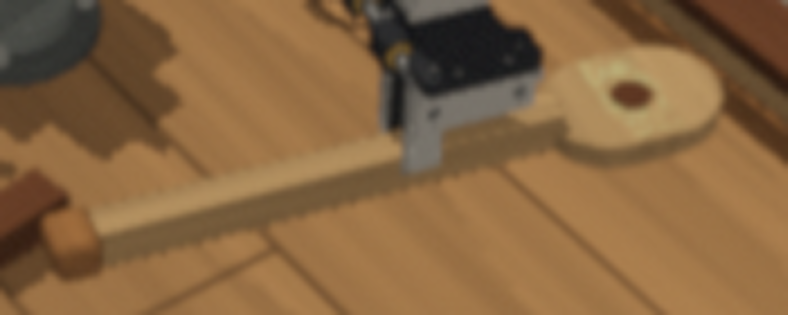

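Run:
```python
from h import *
a=eyes.capture('scene'); b=eyes.capture('side')
def A(r,c,f,r0,c0): return (r/f+r0-.5+.5/f, c/f+c0-.5+.5/f)
for n,x,y in [('hole0',A(306,146,5.7,180,220),A(87,660,5.1,280,265)),('hole1',A(258,138,5,140,210),A(95,632,4.5,230,260)),
 ('pom0',A(74,712,5.7,180,220),A(235,97,5.1,280,265)),('pom1',A(50,680,5,140,210),A(222,98,4.5,230,260)),
 ('edge',A(168,392,8,250,350),A(150,325,8,180,220)),
 ('tip',A(188,392,5,140,210),A(168,420,4.5,230,260))]:
    print(n,np.round(tri([(a,x),(b,y)]),4))
```

```text
hole0 [ 0.6862 -0.2379  0.0188]
hole1 [ 0.6856 -0.2384  0.1958]
pom0 [ 0.3709 -0.1543  0.0287]
pom1 [ 0.3712 -0.1535  0.2056]
edge [0.5312 0.2106 0.1501]
tip [ 0.5506 -0.2012  0.1835]
```

>>> arm_command(
  claw=[0, 0, 0, 0, 0, 0, 0, 0],
  dp=[
    [0, 0.7, 0.5],
    [-0.3, 2.5, 1.2],
    [-0.6, 5, 1.8],
    [-1, 7.7, 2],
    [-1.3, 10.5, 2],
    [-1.6, 13.3, 2],
    [-1.9, 16, 2],
    [-2.2, 18.7, 2],
  ],
  turn=[0.5, 2, 3.5, 5.5, 7.5, 9.5, 11.5, 13.5],
)

```text
clock: 9.58
eef_pos: [0.5293, -0.0096, 0.2158]
eef_rot: [[-1.0, 0.025, 0.001], [0.025, 1.0, 0.002], [-0.001, 0.002, -1.0]]
wrist_force: [0.6, -0.2, -2.6]
gripper_width: 0.0216
```

>>> arm_command(
  claw=[0, 0, 0, 0, 0, 0, 0, 0],
  dp=[
    [-0.3, 2.7, 0],
    [-0.6, 5.4, 0],
    [-0.9, 8.2, 0],
    [-1.2, 11, 0],
    [-1.5, 13.8, 0],
    [-1.8, 16.5, 0],
    [-2, 18.8, 0],
    [-2.1, 20.5, 0],
  ],
  turn=[2, 4, 6, 8, 10, 12, 14, 15],
)

```text
clock: 10.25
eef_pos: [0.5078, 0.198, 0.2161]
eef_rot: [[-0.971, -0.239, 0.0], [-0.239, 0.971, 0.003], [-0.001, 0.003, -1.0]]
wrist_force: [0.7, 0.3, -3.4]
gripper_width: 0.0217
```

Run:
```python
from ft import *
s=get_state(); print(s['eef_pos'],s['clock'])
eyes.capture('wrist');eyes.capture('wrist')
ft(20)
a=eyes.capture('scene'); b=eyes.capture('side'); save(a,'a3'); save(b,'b3')
im=np.hstack([cv2.resize(a['pixels'][170:380,260:540,::-1],(400,300)),cv2.resize(b['pixels'][80:290,140:420,::-1],(400,300))]); cv2.imwrite('pics/ab3.png',im)
```

```text
[0.5077789  0.1980429  0.21607251] 10.25
clock 11.35 eef [0.5083 0.1954 0.2158] w 0.0217
tilt [ 2.0e-04  2.3e-03 -1.0e+00] yaw y 103.5943056956322
F [-0.05  -0.477 -2.955] [0.489 0.481 0.467]
M [ 0.0124  0.0706 -0.0069] [0.0306 0.0351 0.0256]
```

View pics/ab3.png

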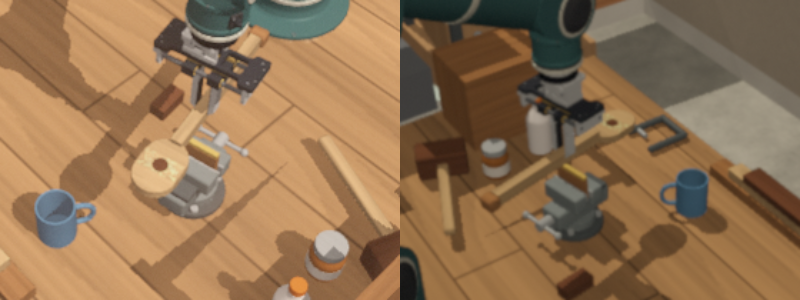

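Run:
```python
from h import *
p=eyes.capture('wrist'); s=get_state(); print(s['eef_pos']); save(p,'w4')
u=np.array([.972,.2345]); v=np.array([-.2345,.972]); B=np.array([.531,.2125])
im=p['pixels'][:,:,::-1].copy()
for du in(-.005,.005):
  for dv in (-.04,.04):
    r,c=proj(p,list(B+du*u+dv*v)+[.152])[0]; print(r,c); cv2.circle(im,(int(c),int(r)),2,(255,0,0),-1)
cv2.imwrite('pics/w4o.png',im)
np.save('w4.npy',p,allow_pickle=True)
```

```text
[0.50835451 0.19540595 0.21578453]
275.6873282081357 281.4634502285954
275.6633067278242 393.53999691097533
288.5969638968692 281.88020950213865
288.56228126849163 392.7900972545057
```

View pics/w4o.png

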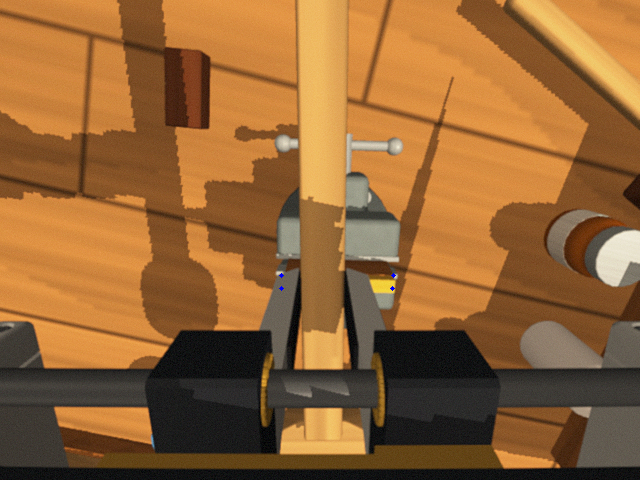

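Run:
```python
from h import *
p=np.load('w4.npy',allow_pickle=True).item()
for c in (374,380,386,391): print(c,[tuple(int(v) for v in p['pixels'][r,c]) for r in range(272,300)])
u=np.array([.972,.2345]); T=np.array([.50835,.1954])
for r in (278,279,280,292,293,294): X=onz(p,(r,381),.152); print(r,np.round(X,4),(X[:2]-T)@u)
cv2.imwrite('pics/w4z.png',cv2.resize(p['pixels'][240:330,250:420,::-1],None,fx=4.5,fy=4.5,interpolation=cv2.INTER_CUBIC))
```

```text
374 [(83, 47, 26), (90, 50, 18), (110, 65, 28), (123, 78, 28), (120, 79, 24), (119, 81, 26), (127, 90, 25), (186, 145, 41), (236, 194, 52), (244, 209, 59), (245, 212, 68), (240, 206, 55), (243, 214, 63), (243, 208, 63), (242, 205, 54), (242, 208, 55), (243, 210, 56), (243, 211, 54), (243, 208, 58), (244, 208, 67), (215, 177, 85), (141, 129, 102), (119, 115, 106), (115, 110, 102), (105, 99, 87), (106, 99, 89), (109, 100, 84), (109, 100, 88)]
380 [(77, 40, 16), (87, 50, 22), (146, 84, 33), (163, 94, 30), (128, 81, 22), (121, 82, 27), (126, 91, 25), (178, 130, 33), (233, 187, 53), (242, 205, 53), (242, 208, 60), (243, 212, 64), (242, 210, 58), (242, 208, 61), (241, 203, 54), (240, 202, 53), (242, 206, 58), (242, 212, 60), (243, 214, 60), (241, 209, 59), (230, 196, 92), (176, 160, 116), (146, 144, 128), (152, 155, 137), (151, 153, 135), (151, 152, 132), (158, 157, 137), (154, 155, 142)]
386 [(79, 45, 18), (76, 38, 17), (100, 55, 18), (116, 71, 23), (118, 81, 23), (117, 82, 22), (125, 88, 24), (167, 124, 35), (227, 179, 55), (243, 205, 57), (243, 211, 59), (242, 210, 60), (240, 206, 54), 
[... 280 characters left out ...]
(119, 68, 31), (139, 77, 28), (142, 89, 27), (117, 78, 11), (119, 82, 25), (150, 112, 28), (213, 166, 42), (244, 211, 58), (243, 210, 57), (243, 210, 64), (242, 212, 62), (241, 203, 57), (242, 207, 58), (243, 210, 65), (241, 207, 57), (243, 211, 62), (242, 211, 54), (243, 213, 65), (235, 202, 87), (188, 167, 107), (153, 151, 133), (141, 143, 130), (149, 151, 134), (142, 144, 125), (146, 147, 131), (141, 143, 126)]
278 [0.5206 0.242  0.152 ] 0.0228158174399469
279 [0.5213 0.2422 0.152 ] 0.02358617752019586
280 [0.5221 0.2424 0.152 ] 0.024357792586276242
292 [0.5311 0.245  0.152 ] 0.03371636858681508
293 [0.5318 0.2452 0.152 ] 0.03450462658704658
294 [0.5326 0.2455 0.152 ] 0.035294190530447654
```

View pics/w4z.png

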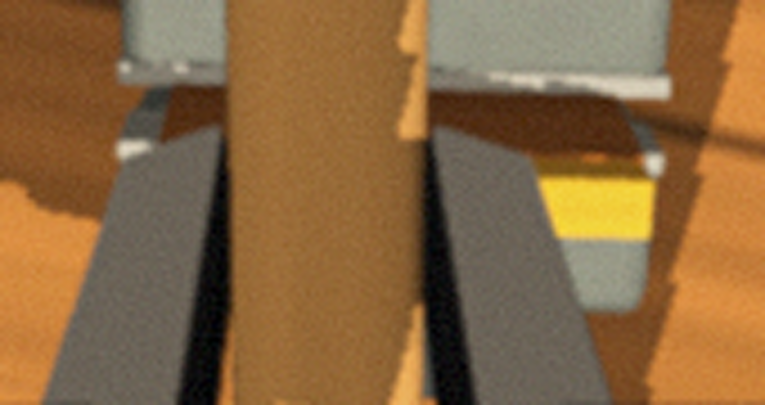

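>>> arm_command(
  claw=[0, 0, 0, 0, 0, 0, 0, 0],
  dp=[
    [0.1, 0.5, 0],
    [0.15, 1.0, -0.5],
    [0.15, 1.05, -1.2],
    [0.15, 1.05, -2],
    [0.15, 1.05, -2.8],
    [0.15, 1.05, -3.4],
    [0.15, 1.05, -3.8],
    [0.15, 1.05, -3.8],
  ],
  turn=[0, 0, 0, 0, 0, 0, 0, 0],
)

```text
clock: 12.17
eef_pos: [0.5094, 0.2056, 0.1767]
eef_rot: [[-0.972, -0.235, -0.001], [-0.235, 0.972, 0.001], [0.001, 0.002, -1.0]]
wrist_force: [0.1, 0.4, -3.7]
gripper_width: 0.0218
```

Run:
```python
from ft import *
eyes.capture('wrist')
ft(40)
a=eyes.capture('scene'); b=eyes.capture('side'); save(a,'a4'); save(b,'b4')
im=np.hstack([cv2.resize(a['pixels'][190:340,300:500,::-1],(400,300),interpolation=cv2.INTER_CUBIC),cv2.resize(b['pixels'][130:280,170:370,::-1],(400,300),interpolation=cv2.INTER_CUBIC)]); cv2.imwrite('pics/ab4.png',im)
```

```text
clock 14.2167 eef [0.5098 0.2059 0.1778] w 0.0213
tilt [ 3.0e-04  2.3e-03 -1.0e+00] yaw y 103.59454716448512
F [ 0.133  0.015 -3.078] [0.537 0.47  0.51 ]
M [ 0.0231  0.0802 -0.0089] [0.0293 0.0264 0.0359]
```

View pics/ab4.png

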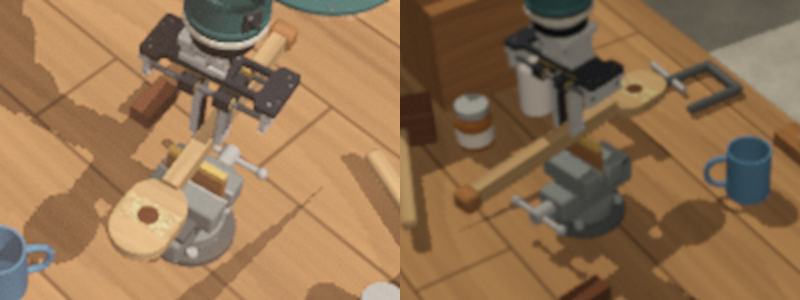

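>>> arm_command(
  claw=[0, 0, 0, 0, 0, 0, 0, 0],
  dp=[
    [0, 0, -0.1],
    [0, 0, -0.2],
    [0, 0, -0.3],
    [0, 0, -0.4],
    [0, 0, -0.5],
    [0, 0, -0.5],
    [0, 0, -0.5],
    [0, 0, -0.5],
  ],
  turn=[0, 0, 0, 0, 0, 0, 0, 0],
)

```text
clock: 14.98
eef_pos: [0.5099, 0.2059, 0.1728]
eef_rot: [[-0.972, -0.235, 0.0], [-0.235, 0.972, 0.002], [-0.001, 0.002, -1.0]]
wrist_force: [-0.2, 0.5, -3.3]
gripper_width: 0.0219
```

```bash
python3 ft.py 10
```

```text
clock 15.4833 eef [0.5099 0.2059 0.1728] w 0.0215
tilt [ 3.0e-04  2.3e-03 -1.0e+00] yaw y 103.59372606950669
F [-0.107  0.144 -2.903] [0.334 0.596 0.545]
M [ 0.0339  0.0809 -0.0042] [0.0232 0.0264 0.0232]
```

>>> arm_command(
  claw=[0, 0, 0, 0, 0, 0, 0, 0],
  dp=[
    [0, 0, -0.05],
    [0, 0, -0.1],
    [0, 0, -0.15],
    [0, 0, -0.15],
    [0, 0, -0.15],
    [0, 0, -0.15],
    [0, 0, -0.15],
    [0, 0, -0.15],
  ],
  turn=[0, 0, 0, 0, 0, 0, 0, 0],
)

```text
clock: 16.15
eef_pos: [0.5099, 0.2059, 0.1713]
eef_rot: [[-0.972, -0.235, 0.0], [-0.235, 0.972, 0.002], [-0.001, 0.002, -1.0]]
wrist_force: [-0.7, -0.7, -2.4]
gripper_width: 0.0216
```

```bash
python3 ft.py 8
```

```text
clock 16.55 eef [0.5098 0.2059 0.1713] w 0.0216
tilt [ 2.0e-04  2.3e-03 -1.0e+00] yaw y 103.59281717928833
F [ 0.098 -0.148 -3.224] [0.588 0.574 0.556]
M [0.0199 0.0768 0.013 ] [0.024  0.0229 0.0173]
```

>>> arm_command(
  claw=[0, 0, 0, 0, 0, 0, 0, 0],
  dp=[
    [0, 0, -0.05],
    [0, 0, -0.1],
    [0, 0, -0.1],
    [0, 0, -0.1],
    [0, 0, -0.1],
    [0, 0, -0.1],
    [0, 0, -0.1],
    [0, 0, -0.1],
  ],
  turn=[0, 0, 0, 0, 0, 0, 0, 0],
)

```text
clock: 17.22
eef_pos: [0.5099, 0.2059, 0.1703]
eef_rot: [[-0.972, -0.235, 0.0], [-0.235, 0.972, 0.002], [-0.001, 0.002, -1.0]]
wrist_force: [0.1, 0.7, -3.1]
gripper_width: 0.0216
```

```bash
python3 ft.py 8
```

```text
clock 17.6167 eef [0.5098 0.2059 0.1703] w 0.0215
tilt [ 2.0e-04  2.2e-03 -1.0e+00] yaw y 103.59237760437382
F [-0.213 -0.008 -2.847] [0.247 0.342 0.402]
M [ 0.0539  0.0763 -0.0001] [0.0364 0.0284 0.027 ]
```

>>> arm_command(
  claw=[0, 0, 0, 0, 0, 0, 0, 0],
  dp=[
    [0, 0, -0.05],
    [0, 0, -0.1],
    [0, 0, -0.1],
    [0, 0, -0.1],
    [0, 0, -0.1],
    [0, 0, -0.1],
    [0, 0, -0.1],
    [0, 0, -0.1],
  ],
  turn=[0, 0, 0, 0, 0, 0, 0, 0],
)

```text
clock: 18.28
eef_pos: [0.5098, 0.2059, 0.1693]
eef_rot: [[-0.972, -0.235, 0.0], [-0.235, 0.972, 0.002], [-0.001, 0.002, -1.0]]
wrist_force: [-0.6, -0.4, -3.5]
gripper_width: 0.0218
```

```bash
python3 ft.py 8
```

```text
clock 18.6833 eef [0.5098 0.2059 0.1693] w 0.0218
tilt [ 2.0e-04  2.3e-03 -1.0e+00] yaw y 103.59634044106022
F [-0.13  -0.052 -3.385] [0.184 0.647 0.431]
M [ 0.0074  0.0794 -0.0074] [0.0402 0.0273 0.0292]
```

>>> arm_command(
  claw=[0, 0, 0, 0, 0, 0, 0, 0],
  dp=[
    [0, 0, -0.05],
    [0, 0, -0.1],
    [0, 0, -0.1],
    [0, 0, -0.1],
    [0, 0, -0.1],
    [0, 0, -0.1],
    [0, 0, -0.1],
    [0, 0, -0.1],
  ],
  turn=[0, 0, 0, 0, 0, 0, 0, 0],
)

```text
clock: 19.35
eef_pos: [0.5098, 0.2059, 0.1689]
eef_rot: [[-0.972, -0.235, 0.0], [-0.235, 0.972, 0.003], [-0.001, 0.002, -1.0]]
wrist_force: [-6.0, -1.0, 9.1]
gripper_width: 0.0216
```

```bash
python3 ft.py 6
```

```text
clock 19.65 eef [0.5098 0.2059 0.1689] w 0.0215
tilt [ 2.0e-04  2.6e-03 -1.0e+00] yaw y 103.58837018866248
F [-5.83  -1.912  8.841] [0.521 0.316 0.572]
M [-0.4447  1.3299 -0.0261] [0.0352 0.0254 0.0339]
```

>>> arm_command(
  claw=[0, 0, 0, 0, 0, 0, 0, 0],
  dp=[
    [0, 0, -0.01],
    [0, 0, -0.01],
    [0, 0, -0.01],
    [0, 0, -0.01],
    [0, 0, -0.01],
    [0, 0, -0.01],
    [0, 0, -0.01],
    [0, 0, -0.01],
  ],
  turn=[0, 0, 0, 0, 0, 0, 0, 0],
)

```text
clock: 20.32
eef_pos: [0.5098, 0.2059, 0.1689]
eef_rot: [[-0.972, -0.235, 0.0], [-0.235, 0.972, 0.003], [-0.001, 0.003, -1.0]]
wrist_force: [-3.9, -1.2, 6.0]
gripper_width: 0.0218
```

Run:
```python
from ft import *
ft(16)
b=eyes.capture('side'); save(b,'b5'); cv2.imwrite('pics/b5z.png',cv2.resize(b['pixels'][150:260,190:350,::-1],None,fx=5,fy=5,interpolation=cv2.INTER_CUBIC))
```

```text
clock 21.1167 eef [0.5098 0.2059 0.1689] w 0.0215
tilt [ 3.0e-04  2.6e-03 -1.0e+00] yaw y 103.59162978182329
F [-3.147 -1.295  5.643] [0.417 0.502 0.518]
M [-2.782e-01  7.269e-01  1.000e-04] [0.0371 0.0185 0.0246]
```

View pics/b5z.png

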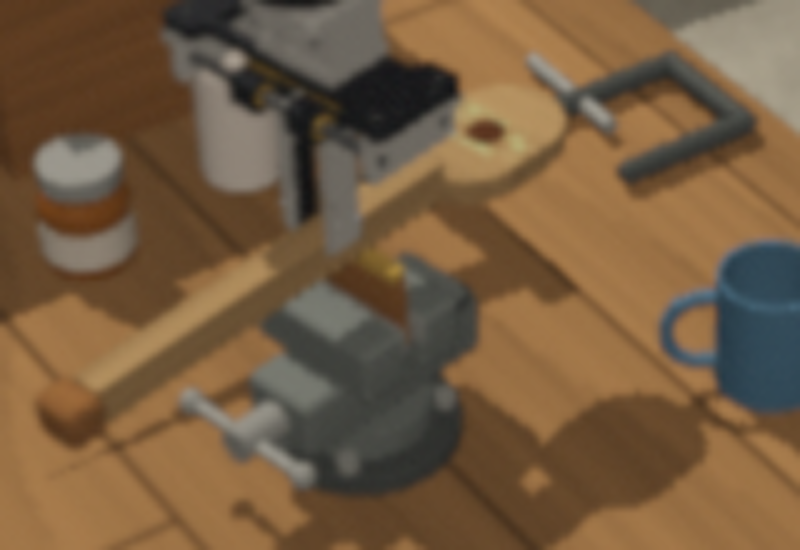

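>>> arm_command(
  claw=[0, 0, 0, 0, 0, 0, 0, 0],
  dp=[
    [0, 0, 0.005],
    [0, 0, 0.01],
    [0, 0, 0.015],
    [0, 0, 0.02],
    [0, 0, 0.02],
    [0, 0, 0.02],
    [0, 0, 0.02],
    [0, 0, 0.02],
  ],
  turn=[0, 0, 0, 0, 0, 0, 0, 0],
)

```text
clock: 21.83
eef_pos: [0.5099, 0.2059, 0.1691]
eef_rot: [[-0.972, -0.235, 0.0], [-0.235, 0.972, 0.003], [-0.001, 0.002, -1.0]]
wrist_force: [0.5, -0.4, -0.3]
gripper_width: 0.0216
```

```bash
python3 ft.py 30
```

```text
clock 23.3333 eef [0.5098 0.2059 0.1691] w 0.0217
tilt [ 2.0e-04  2.7e-03 -1.0e+00] yaw y 103.59297054009009
F [ 0.649 -0.047 -1.884] [0.559 0.553 0.501]
M [ 0.0373 -0.1273  0.0069] [0.0343 0.0367 0.0261]
```

>>> arm_command(
  claw=[26, 26, 26, 0, 0, 0, 0, 0],
  dp=[
    [0, 0, 0],
    [0, 0, 0],
    [0, 0, 0],
    [0, 0, 0],
    [0, 0, 0],
    [0, 0, 0],
    [0, 0, 0],
    [0, 0, 0],
  ],
  turn=[0, 0, 0, 0, 0, 0, 0, 0],
)

```text
clock: 24.0
eef_pos: [0.5098, 0.2059, 0.1691]
eef_rot: [[-0.972, -0.235, 0.0], [-0.235, 0.972, 0.003], [-0.001, 0.003, -1.0]]
wrist_force: [0.0, 0.4, 1.3]
gripper_width: 0.022
```

Run:
```python
from ft import *
b=eyes.capture('side'); a=eyes.capture('scene'); save(b,'b6'); save(a,'a6'); 
ft(16)
cv2.imwrite('pics/b6z.png',np.hstack([cv2.resize(b['pixels'][150:260,190:350,::-1],(400,275),interpolation=cv2.INTER_CUBIC),cv2.resize(cv2.imread('pics/b5.png')[150:260,190:350],(400,275),interpolation=cv2.INTER_CUBIC)]))
for n in('b5','b6'): pass
```

```text
clock 24.9 eef [0.5098 0.206  0.1691] w 0.0218
tilt [ 3.0e-04  2.7e-03 -1.0e+00] yaw y 103.59467776120565
F [-0.837  0.22   1.665] [0.559 0.423 0.538]
M [0.1118 0.1336 0.014 ] [0.0319 0.04   0.0317]
```

View pics/b6z.png

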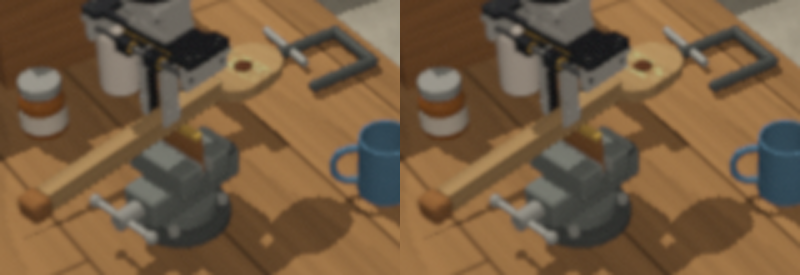

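```bash
cat > sh.py <<'E'
import cv2,numpy as np,sys
def shift(f,g,r0,r1,c0,c1):
    A=cv2.cvtColor(cv2.imread('pics/%s.png'%f),cv2.COLOR_BGR2GRAY).astype(np.float32); B=cv2.cvtColor(cv2.imread('pics/%s.png'%g),cv2.COLOR_BGR2GRAY).astype(np.float32)
    t=A[r0:r1,c0:c1]; m=6
    R=cv2.matchTemplate(B[r0-m:r1+m,c0-m:c1+m],t,cv2.TM_CCOEFF_NORMED); _,v,_,(x,y)=cv2.minMaxLoc(R)
    def sub(a,b,c): return .5*(a-c)/(a-2*b+c)
    sx=sub(R[y,x-1],R[y,x],R[y,x+1]) if 0<x<2*m else 0; sy=sub(R[y-1,x],R[y,x],R[y+1,x]) if 0<y<2*m else 0
    return round(float(y-m+sy),2),round(float(x-m+sx),2),round(v,3)
f,g=sys.argv[1:3]
print('pommel (dr,dc)',shift(f,g,222,242,194,216),'blade',shift(f,g,165,190,276,305),'mug',shift(f,g,195,235,320,345))
E
python3 sh.py b5 b6
```

```text
pommel (dr,dc) (-0.24, -0.08, 0.992) blade (0.1, -0.01, 0.991) mug (-0.02, 0.0, 0.999)
```

>>> arm_command(
  claw=[27, 27, 27, 27, 27, 27, 0, 0],
  dp=[
    [0, 0, 0],
    [0, 0, 0],
    [0, 0, 0],
    [0, 0, 0],
    [0, 0, 0],
    [0, 0, 0],
    [0, 0, 0],
    [0, 0, 0],
  ],
  turn=[0, 0, 0, 0, 0, 0, 0, 0],
)

```text
clock: 25.57
eef_pos: [0.5098, 0.2059, 0.1691]
eef_rot: [[-0.972, -0.235, 0.0], [-0.235, 0.972, 0.003], [-0.001, 0.003, -1.0]]
wrist_force: [0.2, -0.1, -0.3]
gripper_width: 0.0217
```

```bash
python3 - <<'E'
from ft import *
b=eyes.capture('side'); save(b,'b7')
ft(10)
E
python3 sh.py b5 b7;python3 sh.py b6 b7
```

```text
clock 26.1167 eef [0.5098 0.2059 0.1691] w 0.0212
tilt [ 3.0e-04  2.7e-03 -1.0e+00] yaw y 103.58996424392963
F [ 0.279  0.241 -0.281] [0.363 0.311 0.474]
M [ 0.0821 -0.0266  0.0123] [0.025  0.0342 0.0257]
pommel (dr,dc) (-0.21, -0.08, 0.993) blade (0.02, -0.01, 0.995) mug (-0.02, 0.0, 0.999)
pommel (dr,dc) (0.03, -0.01, 0.999) blade (-0.07, -0.03, 0.994) mug (-0.02, -0.0, 0.999)
```

>>> arm_command(
  claw=[29, 29, 29, 29, 29, 29, 29, 29],
  dp=[
    [0, 0, 0],
    [0, 0, 0],
    [0, 0, 0],
    [0, 0, 0],
    [0, 0, 0],
    [0, 0, 0],
    [0, 0, 0],
    [0, 0, 0],
  ],
  turn=[0, 0, 0, 0, 0, 0, 0, 0],
)

```text
clock: 26.78
eef_pos: [0.5098, 0.2059, 0.1691]
eef_rot: [[-0.972, -0.235, 0.0], [-0.235, 0.972, 0.003], [-0.001, 0.003, -1.0]]
wrist_force: [-0.2, -0.5, 0.4]
gripper_width: 0.0273
```

```bash
python3 - <<'E'
from ft import *
b=eyes.capture('side'); save(b,'b8')
ft(14); b=eyes.capture('side'); save(b,'b9')
E
python3 sh.py b5 b8;python3 sh.py b7 b8;python3 sh.py b8 b9
```

```text
clock 27.5333 eef [0.5098 0.206  0.1691] w 0.0272
tilt [ 3.0e-04  2.7e-03 -1.0e+00] yaw y 103.59288907589642
F [ 0.448  0.147 -0.106] [0.542 0.503 0.295]
M [0.0257 0.0005 0.0011] [0.0233 0.0257 0.0288]
pommel (dr,dc) (-0.17, -0.04, 0.996) blade (0.05, -0.06, 0.995) mug (-0.02, 0.0, 0.999)
pommel (dr,dc) (0.04, 0.03, 0.999) blade (0.03, -0.06, 0.995) mug (-0.02, 0.0, 0.999)
pommel (dr,dc) (-0.02, -0.02, 0.999) blade (-0.02, -0.02, 0.991) mug (-0.02, -0.0, 0.999)
```

>>> arm_command(
  claw=[33, 38, 45, 52, 55, 55, 55, 55],
  dp=[
    [0, 0, 0],
    [0, 0, 0],
    [0, 0, 0],
    [0, 0, 0],
    [0, 0, 0.3],
    [0, 0, 1.5],
    [0, 0, 3.5],
    [0, 0, 6.5],
  ],
  turn=[0, 0, 0, 0, 0, 0, 0, 0],
)

```text
clock: 28.25
eef_pos: [0.5089, 0.2055, 0.2342]
eef_rot: [[-0.972, -0.235, -0.002], [-0.235, 0.972, 0.001], [0.002, 0.002, -1.0]]
wrist_force: [0.1, 0.6, 0.9]
gripper_width: 0.0516
```

>>> arm_command(
  claw=[55, 55, 55, 55, 55, 55, 55, 55],
  dp=[
    [0, 0, 3],
    [0, 0, 5],
    [0, 0, 7],
    [0, 0, 8],
    [0, 0, 8],
    [0, 0, 8],
    [0, 0, 8],
    [0, 0, 8],
  ],
  turn=[0, 0, 0, 0, 0, 0, 0, 0],
)

```text
clock: 28.92
eef_pos: [0.5085, 0.2053, 0.313]
eef_rot: [[-0.972, -0.235, -0.004], [-0.235, 0.972, 0.0], [0.004, 0.001, -1.0]]
wrist_force: [0.1, -1.5, 0.5]
gripper_width: 0.0516
```

```bash
python3 - <<'E'
from ft import *
b=eyes.capture('side'); a=eyes.capture('scene'); save(b,'b10'); save(a,'a10')
ft(10); b2=eyes.capture('side'); save(b2,'b11')
im=np.hstack([cv2.resize(a['pixels'][190:340,300:500,::-1],(400,300),interpolation=cv2.INTER_CUBIC),cv2.resize(b2['pixels'][130:280,170:370,::-1],(400,300),interpolation=cv2.INTER_CUBIC)]); cv2.imwrite('pics/ab10.png',im)
E
python3 sh.py b8 b10;python3 sh.py b10 b11
```

```text
clock 29.5167 eef [0.509  0.2055 0.3142] w 0.0517
tilt [-0.002   0.0012 -1.    ] yaw y 103.585276353368
F [ 0.115 -0.187  0.191] [0.331 0.362 0.486]
M [0.0517 0.0052 0.0067] [0.0257 0.034  0.0225]
pommel (dr,dc) (-0.01, -0.02, 0.999) blade (0.0, -0.38, 0.844) mug (-0.02, -0.0, 0.999)
pommel (dr,dc) (-0.01, -0.0, 0.999) blade (0.01, 0.01, 0.995) mug (-0.02, 0.0, 0.999)
```

View pics/ab10.png

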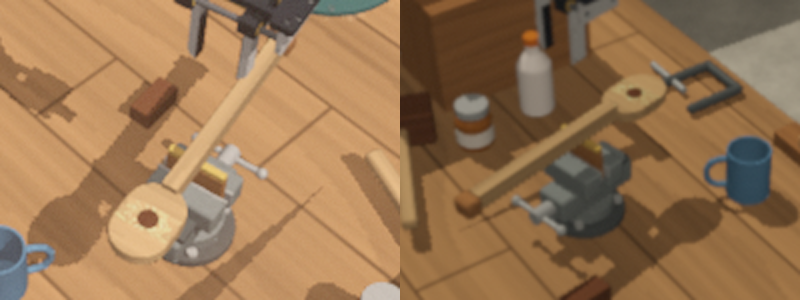

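The picture shows the paddle sitting level across the brass bar with the gripper well clear above it. It has not moved between pictures (pommel and blade shift 0.01 px). I'm handing in.

Run:
```python
from h import *
print(ticket.job_done(), get_state()['clock'])
```

```text
the job is handed in; nothing more can be done
the job is handed in; nothing more can be done
```

The paddle is balanced on the edge bar, level, square and still, with the gripper open and about 14 cm above it. I handed the job in at about 29.6 s of the 72 s; no verdict was reported.

- **Pick-up:** I gripped the shaft about 49 mm towards the blade from its centre. The fingers closed a little late, so they held only about the top 10 mm of the shaft, but the paddle stayed level.
- **Balance point:** The wrist readings gave a weight of about 3.1 N. They put the balance point 23–24 mm beyond the grip, about 72 mm from the shaft's centre.
- **Laying it on the bar:** I lowered it in 1 mm steps. First contact was stiffer than I expected, peaking near 12 N against the 20 N limit, so I backed off. The fingers held it with the bar carrying 1 to 12 N for several seconds.
- **Release:** I opened the fingers twice for a fraction of a second, and the paddle did not tip. It then stayed still with the fingers open by 27 mm for about 1.3 s, so I opened fully and withdrew straight up.

**Last checks:**
- Pommel and blade moved 0.01 px or less between pictures about 0.6 s apart.
- The wrist force was near zero.
- The mug had not moved, and nothing the arm passed near looked disturbed. I compared only the mug's position by measurement.

**Disagreements:**
- The wrist camera put the bar about 3 mm from where the other two cameras did, so I aimed between them.
- The wrist torque about x was off by about 0.04 N m, so I relied on the y part.
- Locating the bar from the contact forces alone was too noisy to be useful, giving 13 to 29 mm. The release tests were the real proof of balance.

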